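# Take the retaining cap off the red ribbon's post

### The arm

A 6-joint arm with a two-finger parallel gripper is mounted at the origin on a cart in front of the work surface, level with it; the furniture and walls round the work are solid. World frame = base frame: x ahead of the robot, y to its left, z up, the work surface at z = 0. Lengths are in m, angles in rad, forces in N, time in s.
With the tool pointing down it reaches from about 0.375 to 0.9 m from the base axis. Payload 3.1 kg.
Tool frame: the origin (TCP) lies between the finger pads; the fingertips stand manip.nose_length ahead of it and the grasp point (between the pads) lies 5 mm behind it (manip.nose_length is the distance from the TCP to the fingertips, in m); z points along the fingers, y is the line along which they close (so a half turn about z gives the same grasp; the last joint's range is limited). The gripper opens to 85 mm and grips with 20 to 120 N. Pads are 22 mm wide; open, the fingers measure 114 mm over their backs; the gripper's body (76 mm by 85 mm) begins 54 mm behind the grasp point. The pads swing forward as they close: fully open they stand 13 mm farther back than shut.
Start: joints at [0.982, 0.527, 1.433, -0, 1.181, -0.178], TCP at [0.25, 0.573, 0.245] pointing down, gripper open.
Joint ranges: [-3.08, 3.08], [-0.75, 2.2], [0.22, 2.44], [-1.43, 4.57], [0, 2.65], [-2.85, 2.85]. Speed limits (rad/s): [2.79, 2.79, 3.14, 3.14, 3.14, 3.14].

### API

Orientations are given as a unit quaternion [x, y, z, w].
In Python, from station import monitor, eyes, job, manip gives the robot as it stands.
- The arm moves only by the shell command python3 -m pendant 'ROWS' [FORCE]. ROWS is JSON, a list that holds one entry, the list of rows, each a list of 7 numbers: the shift along the tool's x, y, z as a fraction of full scale, then the turn, a rotation vector about the tool's x, y, z as a fraction of full scale, then the opening, from 0 (shut) to 1 (fully open). A call has 1 to 20 rows; each row shifts and turns the commanded pose from where the row before left it, along the tool's axes as they then stand; what a row does not reach is not made up. Full scale, the value 1, is 800 mm for a shift and 0.12 rad for a turn. A row lasts 1/10 s, in which the tool goes at most 50 mm and 8.59 degrees, less where a joint would pass 70% of its speed; a pose out of reach is approached as far as the arm can. A call with a number of a shift or a turn outside -1 to 1 is refused whole. A call with a gripper value outside its range is refused whole. The fingers move at their own pace and stop on an object; FORCE is the grip in N (left out, the last holds). Time passes only in rows, so rows that do not move let the fingers close. It gives the time, the measured TCP pose, the force, the opening and the grip force at its end, in the units of the state.
- monitor.sense(): the state, without advancing time (a new reading comes with each control period).
- eyes.snapshot(name): name is "scene" or "top" or "wrist"; returns a dict with "pixels" (480x640x3 uint8, red, green, blue), "depth" (480x640 float32, m along the optical axis (not along the pixel's ray), 0 where there is no reading), "intrinsics" (3x3 intrinsics, pixels), "k1" (the pictures are not rectified: a ray, as slopes to the right and down, at radius r is drawn at 1 + k1 r^2 times it, then the intrinsics apply), "eye" and "attitude" of the camera in the world. Camera axes: x right, y down, z forward; pixel columns grow to the right and rows downward; lengths in m; the calibration is good to about 2 mm. A picture is of the moment at which its call begins.
- job.sign_off(): hands the job in; it is judged then, once.
The state is a dict: "t": time; "q": joint angles; "qd": joint speeds; "tau": joint torques, N m; "tcp_pos": TCP position; "tool_rot": TCP orientation; "force": force on the tool from outside, world axes, zero at the start; "ft_torque": the same for the moment, N m; "finger_gap": opening from 0.0 (shut) to 1.0 (fully open); "gripper_force": force on a finger pad.
Only numpy, scipy, OpenCV 4.12 (cv2) and the standard library are available. Lean on these libraries where they do the work, as an engineer would, in place of code of your own. Each camera call takes 0.05 s, during which the arm holds its last target. There are 200 camera calls.

### The job

The red ribbon on the counter's twin ribbon stand is to be changed: unscrew the black cap that holds the red roll and lift it straight up off its post. One of the stand's two caps has a reverse thread and nobody remembers which, so try the red roll's cap gently both ways, find the way it loosens and do not force it. Finish while still holding the cap in the gripper, upright, still and well clear above its post; leave the green roll's cap on and tight and everything else on the counter undisturbed.

Things in the scene. Friction and masses are not known exactly. Their poses are not given: they have to be found in the camera images.
- stand: Dark wooden block of the ribbon stand, fixed, 120 x 270 x 45 mm, its two posts 65 mm to either side of the middle along its long side (its y). Origin at the centre of its underside. Along its front edge (-x), 51 mm from the posts' line, stand two thin brass wire guides up to 68 mm above the counter.
- post_1: Fixed upright post 1 of the stand, 54 mm high; origin at the centre of its foot, on the block's top 45 mm above the counter, z up. A roll and a cap sit on it: the seated cap's rim is 28 mm and its top 62 mm above this origin. Its thread, hidden by the cap, may be right-handed (loosens counter-clockwise from above) or reverse, the other post has the other hand.
- post_2: Fixed upright post 2 of the stand, 54 mm high; origin at the centre of its foot, on the block's top 45 mm above the counter, z up. A roll and a cap sit on it: the seated cap's rim is 28 mm and its top 62 mm above this origin. Its thread, hidden by the cap, may be right-handed (loosens counter-clockwise from above) or reverse, the other post has the other hand.
- cap_1: Fluted black cap on post 1: 50 mm across, 34 mm tall, hollow, 60 g. Origin: centre of its rim (underside), z up; white line on top along its +x. Starts tight, rim on the roll. One way it turns freely and lifts straight off once turned 1.3 to 2.1 rad; the other way it meets a hard stop within 0.1 rad (over 1.5 N m there is forcing it). Tight, it lifts only about 2 mm.
- cap_2: Fluted black cap on post 2: 50 mm across, 34 mm tall, hollow, 60 g. Origin: centre of its rim (underside), z up; white line on top along its +x. Starts tight, rim on the roll. One way it turns freely and lifts straight off once turned 1.3 to 2.1 rad; the other way it meets a hard stop within 0.1 rad (over 1.5 N m there is forcing it). Tight, it lifts only about 2 mm.
- roll_red: Roll of red ribbon wound on a cardboard core, 80 mm across, 25 mm thick, lying flat round one of the two posts (either one); fixed in place. Origin at the centre of its underside, 48 mm above the counter, on the post's axis; its top is 73 mm above the counter.
- roll_green: Roll of green ribbon, same sizes, round the other post; fixed. Origin as for the red one.
- tape_roll: Bystander: roll of brown tape lying on its side, 93 x 91 x 48 mm, loose. Origin at its underside.
- tin_b: Bystander: green round sweet tin, 57 mm across, 60 mm tall, loose. Origin at its underside.
- box_d: Bystander: green gift carton with ribbon, 51 x 78 x 75 mm, loose. Origin at its underside.
- stick_c: Bystander: long pink pack of sweets with a red bow, lying flat, 60 x 212 x 42 mm, loose. Origin at its underside.
- scissors: Bystander: blue-handled scissors lying flat, 87 x 199 x 9 mm, loose. Origin at the underside.
Things that resemble listed ones, but are neither listed nor needed, are in the scene too. Leave any pink look-alike of the cap_2 alone. Leave any pink look-alike of the cap_1 alone.

How it is judged:
On the way:
1. the red roll's cap, gripped and still on its post, has been turned loose by about 50 degrees or more (((horizontal distance between roll_red and post_1 below 0.03 m and angle between the x axis of cap_1 and the x axis of post_1, either way round above 0.85 rad and z of cap_1 in the frame of post_1 below 0.04 m and contact force between cap_1 and the fingers above 1 N) or (horizontal distance between roll_red and post_2 below 0.03 m and angle between the x axis of cap_2 and the x axis of post_2, either way round above 0.85 rad and z of cap_2 in the frame of post_2 below 0.04 m and contact force between cap_2 and the fingers above 1 N))), for 0.05 s.
At the end, for the whole second after the job is handed in: The fingers hold the red roll's cap (over 1 N), its rim 40 mm or more above its seat, within 60 mm of the post's axis, tilted under 20 degrees, still, touching neither post nor roll; the other cap is still seated (3 mm in height, 4 mm sideways, moved under 6 mm) (((horizontal distance between roll_red and post_1 below 0.03 m and z of cap_1 in the frame of post_1 above 0.068 m and horizontal distance between cap_1 and post_1 below 0.06 m and angle between cap_1's own z axis and vertical below 0.35 rad and contact force between cap_1 and the fingers above 1 N and contact force between cap_1 and post_1 below 0.05 N and contact force between cap_1 and roll_red below 0.05 N and linear speed of cap_1 below 0.03 m/s and z of cap_2 in the frame of post_2 below 0.031 m and horizontal distance between cap_2 and post_2 below 0.004 m and distance of cap_2 from where it was at the start of the episode below 0.006 m) or (horizontal distance between roll_red and post_2 below 0.03 m and z of cap_2 in the frame of post_2 above 0.068 m and horizontal distance between cap_2 and post_2 below 0.06 m and angle between cap_2's own z axis and vertical below 0.35 rad and contact force between cap_2 and the fingers above 1 N and contact force between cap_2 and post_2 below 0.05 N and contact force between cap_2 and roll_red below 0.05 N and linear speed of cap_2 below 0.03 m/s and z of cap_1 in the frame of post_1 below 0.031 m and horizontal distance between cap_1 and post_1 below 0.004 m and distance of cap_1 from where it was at the start of the episode below 0.006 m))); the arm keeps its last pose, push and grip.
It fails at once if a bystander moved by more than 25 mm (distance of any of tape_roll, tin_b, box_d, scissors, stick_c from where it was at the start of the episode above 0.025 m).
It fails at once if a cap is forced in its thread: more than 150 N (some 1.8 N m) between a cap and its post (contact force between cap_1 and post_1 above 150 N or contact force between cap_2 and post_2 above 150 N).
It fails at once if the green roll's cap is turned by more than 20 degrees ((horizontal distance between roll_red and post_1 below 0.03 m and angle between the x axis of cap_2 and the x axis of post_2, either way round above 0.35 rad) or (horizontal distance between roll_red and post_2 below 0.03 m and angle between the x axis of cap_1 and the x axis of post_1, either way round above 0.35 rad)).
It also fails if it takes over 38 s, if anything falls off the work surface, if the arm or the gripper's body presses on something with over 40 N, if the wrist force passes 120 N, or if a joint passes its speed limit or range.

## Working session

There is one attempt and no reset: what is moved stays moved. The work goes in short steps, Python scripts to look and compute and a shell command to move; the robot and the scene stay as the last step left them, time stands still between calls to the robot, and variables do not carry over. Pictures are saved under pics/ and viewed, at most 10 in all, crops included, and the job is handed in when it is done.

```bash
mkdir -p pics
cat > h.py <<'E'
import numpy as np,cv2
from scipy.spatial.transform import Rotation as R
from station import monitor,eyes,job,manip
def snap(n,f=None):
    s=eyes.snapshot(n)
    if f: cv2.imwrite('pics/'+f,s['pixels'][:,:,::-1])
    return s
def att(s):
    a=np.array(s['attitude']); return a if a.shape==(3,3) else R.from_quat(a).as_matrix()
def ray(s,u,v):
    K=np.array(s['intrinsics']); p=np.array([(u-K[0,2])/K[0,0],(v-K[1,2])/K[1,1]])
    q=p.copy()
    for _ in range(10): q=p/(1+s['k1']*(q@q))
    return att(s)@np.array([q[0],q[1],1.0])
def onplane(s,u,v,z):
    d=ray(s,u,v); e=np.array(s['eye']); return e+d*(z-e[2])/d[2]
E
python3 - <<'E'
from h import *
for n in('scene','top'):
    s=snap(n,n+'.png'); np.savez('%s.npz'%n,**s); print(n,s['eye'],s['attitude'],s['k1'],s['intrinsics'])
print(monitor.sense(),manip.nose_length)
E
```

```text
scene [ 0.01562419 -0.5781014   0.83877647] [ 0.85319231 -0.34724859  0.1435801  -0.36175412] -0.10609560239033627 [[433.53914626   0.         319.18304969]
 [  0.         433.53914626 245.21853003]
 [  0.           0.           1.        ]]
top [ 3.11838057e-01 -9.79772057e-04  1.12556763e+00] [-0.69012063  0.71540625 -0.07918898  0.07520985] -0.014795348353675398 [[482.34746243   0.         322.88017303]
 [  0.         482.34746243 241.47285286]
 [  0.           0.           1.        ]]
{'t': 0.1, 'q': array([ 9.81470959e-01,  5.28365837e-01,  1.43376487e+00,  4.12949986e-06,
        1.18140761e+00, -1.78524102e-01]), 'qd': array([ 1.14031351e-03, -2.44360598e-03, -2.16145694e-03,  2.34347921e-03,
       -7.52581347e-06, -1.83714743e-03]), 'tau': array([-4.81261050e-04, -4.43305850e+01, -1.78585768e+01, -2.58927084e-04,
        3.87890512e-03,  6.33538235e-06]), 'tcp_pos': array([0.24922992, 0.57248952, 0.24443893]), 'tool_rot': array([ 2.03960060e-01,  9.78978727e-01, -9.01296341e-04, -3.66156688e-04]), 'force': array([ 0.47906711, -0.20465371, -0.24702547]), 'ft_torque': array([ 0.0040565 , -0.00579734,  0.02359548]), 'gripper_force': 0.0, 'finger_gap': 1.0010133269293704} 0.014
```

View pics/scene.png

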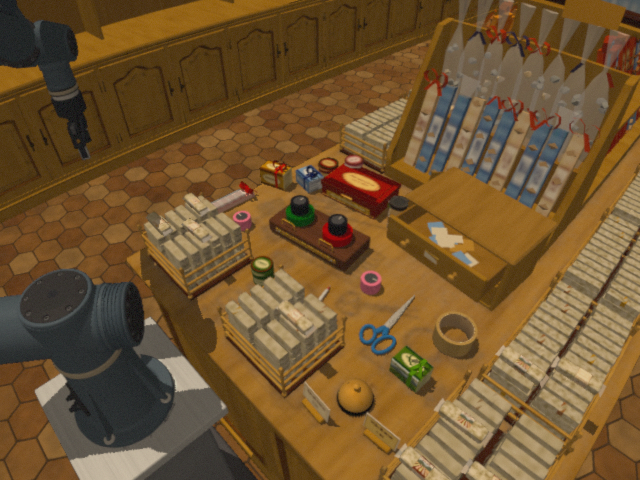

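View pics/top.png

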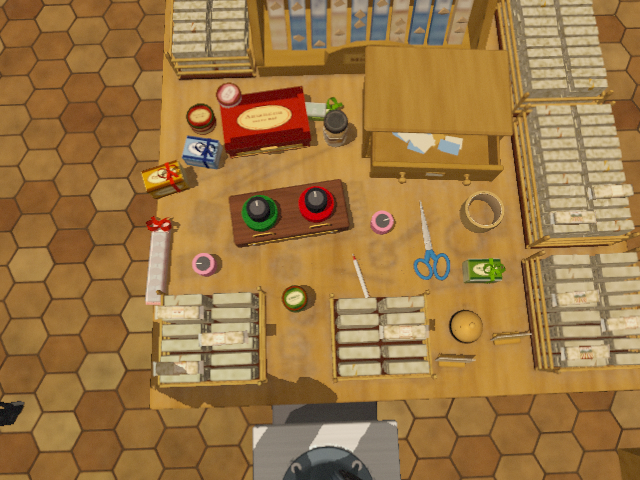

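Candidates (top view): the black cap on the red roll (316,199), the black cap on the green roll (258,208), the dark jar (336,125), and the pink look-alikes (382,222) and (204,264). I choose (316,199), the black cap sitting on the red roll, and check it in a crop.

Run:
```python
from h import *
t=dict(np.load('top.npz')); sc=dict(np.load('scene.npz'))
cv2.imwrite('pics/crop.png',cv2.resize(t['pixels'][150:260,210:370,::-1],(800,550),interpolation=cv2.INTER_CUBIC))
for nm,s,boxes in(('top',t,{'red':(295,175,345,228),'green':(238,185,282,235)}),('scene',sc,{'red':(312,205,365,255),'green':(278,190,322,230)})):
    hsv=cv2.cvtColor(s['pixels'],cv2.COLOR_RGB2HSV)
    for c,(a,b,e,f) in boxes.items():
        h=hsv[b:f,a:e]
        if c=='red': m=((h[...,0]<6)|(h[...,0]>172))&(h[...,1]>150)&(h[...,2]>90)
        else: m=(abs(h[...,0].astype(int)-65)<20)&(h[...,1]>120)&(h[...,2]>50)
        y,x=np.nonzero(m); hull=cv2.convexHull(np.c_[x,y].astype(np.int32)).reshape(-1,2).astype(np.float32)
        (cx,cy),ax,_=cv2.fitEllipse(hull); print(nm,c,'roll ellipse',cx+a,cy+b,ax,onplane(s,cx+a,cy+b,.066)[:2])
        # depth points of cap top
        P=[]
        for v in range(b,f):
            for u in range(a,e):
                d=s['depth'][v,u]
                if d>0:
                    r=ray(s,u,v); r0=att(s)[:,2]; p=np.array(s['eye'])+r*d/(r@r0)
                    if .1<p[2]<.125:P.append(p)
        P=np.array(P); print('  cap top n',len(P), P.mean(0) if len(P) else '',  (P.min(0)+P.max(0))/2 if len(P) else '')
```

```text
top red roll ellipse 315.8084316253662 203.63892364501953 (36.05585861206055, 36.773468017578125) [0.63658392 0.00168957]
  cap top n 414 [0.63503303 0.00292273 0.10933801] [0.63679884 0.00302879 0.10757616]
top green roll ellipse 259.5937194824219 212.58574676513672 (35.14812469482422, 36.06385803222656) [0.61990708 0.13053174]
  cap top n 418 [0.61874208 0.1312142  0.10946287] [0.61914504 0.13114234 0.10847297]
scene red roll ellipse 336.6730213165283 232.44683456420898 (26.80590057373047, 30.869644165039062) [ 0.63232323 -0.00194718]
  cap top n 228 [ 0.63516012 -0.00137061  0.10521012] [0.63679908 0.0006789  0.10451265]
scene green roll ellipse 299.70233726501465 213.06477165222168 (24.824182510375977, 27.839235305786133) [0.61632563 0.12533253]
  cap top n 195 [0.61888672 0.12700467 0.10502415] [0.62054988 0.12809592 0.10519803]
```

View pics/crop.png

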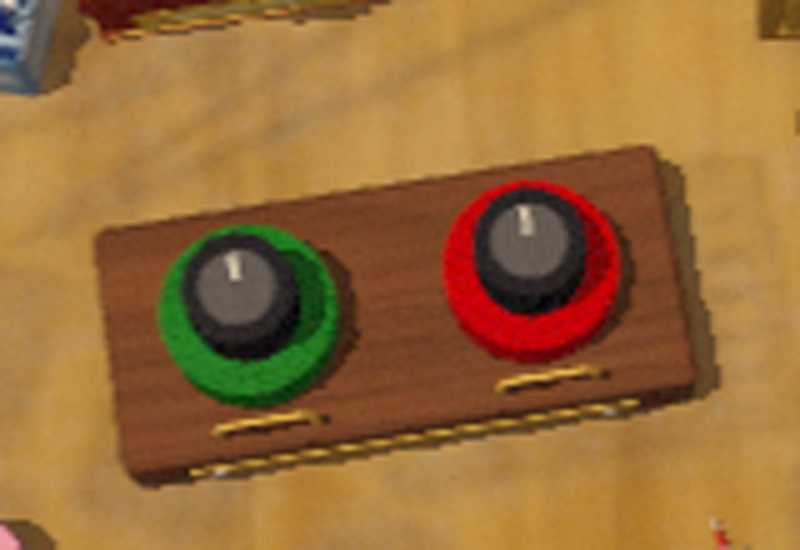

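The crop shows the red roll with its black, white-lined cap at crop (528,240), and the green roll's cap at (235,285). The red cap's axis is at about (0.636, 0.001). I move above it.

```bash
python3 -m pendant '[[[-0.052,-0.033,0,0,0,0,1],[-0.052,-0.033,0,0,0,0,1],[-0.052,-0.033,0,0,0,0,1],[-0.052,-0.033,0,0,0,0,1],[-0.052,-0.033,0,0,0,0,1],[-0.052,-0.033,0,0,0,0,1],[-0.052,-0.033,0,0,0,0,1],[-0.052,-0.033,0,0,0,0,1],[-0.052,-0.033,0,0,0,0,1],[-0.052,-0.033,0,0,0,0,1],[-0.052,-0.033,0,0,0,0,1],[-0.052,-0.033,0,0,0,0,1],[-0.052,-0.033,0,0,0,0,1],[-0.052,-0.033,0,0,0,0,1],[0,0,0,0,0,1,1],[0,0,0,0,0,1,1],[0,0,0,0,0,1,1],[0,0,0,0,0,1,1],[0,0,0,0,0,1,1],[0,0,0,0,0,1,1]]]' 25
python3 - <<'E'
from h import *
s=snap('wrist','w1.png'); np.savez('w1.npz',**s); st=monitor.sense(); print(st['q'],st['tcp_pos'],st['tool_rot'],s['eye'])
E
```

```text
t: 2.1
tcp_pos: [0.6355, 0.0016, 0.2447]
tool_rot: [0.538, 0.843, -0.0, -0.001]
force: [0.3, 0.1, -0.0]
finger_gap: 1.002
gripper_force: 0.0
[-1.73015609e-01  5.43089320e-01  1.40448814e+00  4.51250430e-05
  1.19539921e+00 -6.04958206e-01] [0.63548945 0.0016344  0.24468241] [ 5.39156287e-01  8.42205449e-01 -2.47834895e-04 -6.46451198e-04] [0.60581694 0.06692303 0.37308063]
```

View pics/w1.png

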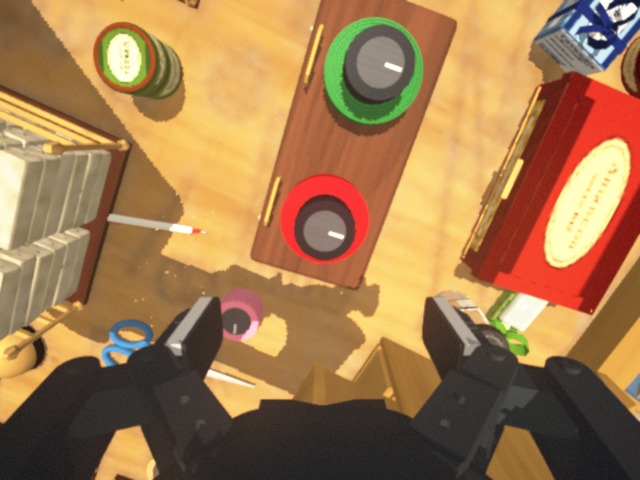

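The wrist view shows the red cap's top at about (324,230) and the green cap at (382,62). I refine the axis from this view.

Run:
```python
from h import *
s=dict(np.load('w1.npz'))
for nm,(a,b,e,f),z in(('roll',(270,165,380,270),.071),('cap',(292,190,362,265),.106)):
    im=s['pixels'][b:f,a:e]; h=cv2.cvtColor(im,cv2.COLOR_RGB2HSV)
    red=((h[...,0]<6)|(h[...,0]>172))&(h[...,1]>150)&(h[...,2]>90)
    m=red if nm=='roll' else (h[...,1]<70)&(h[...,2]>60)&(h[...,2]<170)
    n,l,st,_=cv2.connectedComponentsWithStats(m.astype(np.uint8)); k=1+st[1:,4].argmax(); y,x=np.nonzero(l==k)
    hull=cv2.convexHull(np.c_[x,y].astype(np.int32))
    (cx,cy),ax,_=cv2.fitEllipse(hull); print(nm,len(x),cx+a,cy+b,ax,onplane(s,cx+a,cy+b,z))
P=[]
for v in range(185,270):
    for u in range(285,370):
        d=s['depth'][v,u]
        if d>0:
            p=np.array(s['eye'])+ray(s,u,v)*d
            if .1<p[2]<.125:P.append(p)
P=np.array(P);print(len(P),P.mean(0),(P.min(0)+P.max(0))/2)
```

```text
roll 3262 324.1694679260254 218.62871551513672 (89.1735610961914, 89.55628967285156) [0.63667995 0.00402065 0.071     ]
cap 1312 324.2986183166504 230.74828720092773 (41.5853271484375, 43.03897476196289) [0.63742769 0.00227848 0.106     ]
3025 [0.63721842 0.00346115 0.10706454] [0.63739385 0.00277974 0.104908  ]
```

```bash
python3 -m pendant '[[[0,0.002,0.034,0,0,0,1],[0,0,0.034,0,0,0,1],[0,0,0.034,0,0,0,1],[0,0,0.034,0,0,0,1],[0,0,0.034,0,0,0,1],[0,0,0.012,0,0,0,1],[0,0,0.012,0,0,0,1],[0,0,0,0,0,0,1]]]' 25
python3 -m pendant '[[[0,0,0,0,0,0,0],[0,0,0,0,0,0,0],[0,0,0,0,0,0,0],[0,0,0,0,0,0,0],[0,0,0,0,0,0,0],[0,0,0,0,0,0,0],[0,0,0,0,0,0,0],[0,0,0,0,0,0,0]]]' 25
python3 - <<'E'
from h import *
s=snap('wrist','w2.png'); st=monitor.sense(); print(st['t'],st['q'],st['force'],st['ft_torque'],st['tcp_pos'])
E
```

```text
t: 2.95
tcp_pos: [0.637, 0.0023, 0.0894]
tool_rot: [0.535, 0.845, -0.0, -0.001]
force: [0.2, 0.6, -0.4]
finger_gap: 1.003
gripper_force: 0.0
t: 3.75
tcp_pos: [0.6383, 0.0021, 0.0916]
tool_rot: [0.536, 0.844, 0.001, 0.001]
force: [-0.3, 0.1, 5.7]
finger_gap: 0.581
gripper_force: 26.6
3.8 [-1.71472892e-01  7.37157933e-01  1.51443603e+00 -1.17871533e-05
  8.87291711e-01 -6.11586685e-01] [-0.39520327 -0.10583344  6.48986273] [0.0566234  0.15310895 0.01584747] [0.6382951  0.00211368 0.09164074]
```

View pics/w2.png

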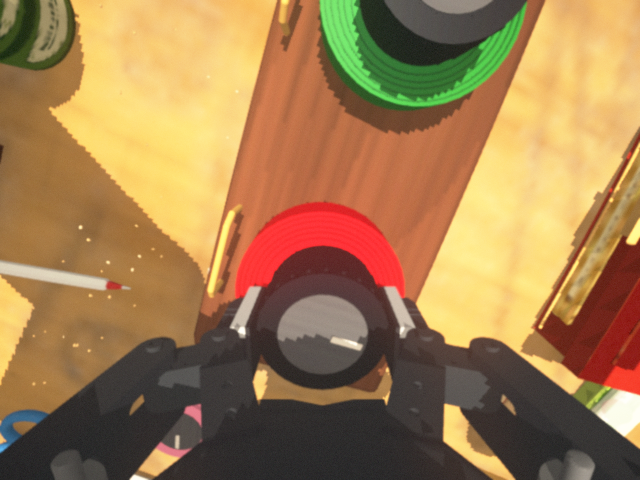

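The cap sits between the pads in the image, at about (323,330), with its white line at (347,343). I ease out the vertical load and try a small turn one way (clockwise from above).

```bash
cat > st.py <<'E'
from h import *
st=monitor.sense(); r=R.from_quat(st['tool_rot']).as_matrix(); print('t',st['t'],'yang %.4f'%np.arctan2(r[1,1],r[0,1]),'q6 %.3f'%st['q'][5],'F',st['force'].round(2),'M',st['ft_torque'].round(3),'tau6 %.3f'%st['tau'][5],'p',st['tcp_pos'].round(4),'g %.3f %.1f'%(st['finger_gap'],st['gripper_force']))
E
python3 -m pendant '[[[0,0,-0.002,0,0,0,0],[0,0,0,0,0,0,0]]]' 25 >/dev/null; python3 st.py
python3 -m pendant '[[[0,0,0,0,0,0.3,0],[0,0,0,0,0,0,0]]]' 25 >/dev/null; python3 st.py
python3 -m pendant '[[[0,0,0,0,0,0.3,0],[0,0,0,0,0,0,0]]]' 25 >/dev/null; python3 st.py
```

```text
t 4.0 yang 0.4400 q6 -0.612 F [-0.54 -0.02 -0.46] M [-0.02  -0.003  0.032] tau6 -0.000 p [0.6372 0.0023 0.0917] g 0.581 26.1
t 4.2 yang 0.4040 q6 -0.576 F [-0.33  0.93  1.66] M [ 0.053 -0.046  0.023] tau6 0.121 p [0.6373 0.0024 0.0917] g 0.578 26.3
t 4.4 yang 0.3687 q6 -0.540 F [-0.59 -0.35  1.21] M [ 0.098 -0.039  0.005] tau6 0.122 p [0.6374 0.0024 0.0917] g 0.577 26.3
```

```bash
for i in 1; do python3 -m pendant '[[[0,0,0,0,0,0.3,0],[0,0,0,0,0,0,0]]]' 25 >/dev/null; python3 st.py; done
python3 -m pendant '[[[0,0,0,0,0,0.3,0],[0,0,0,0,0,0,0]]]' 25 >/dev/null; python3 st.py
python3 - <<'E'
from h import *
snap('wrist','w3.png')
a=cv2.imread('pics/w2.png')[250:400,230:420];b=cv2.imread('pics/w3.png')[250:400,230:420]
cv2.imwrite('pics/cmp.png',cv2.resize(np.hstack([a,b]),None,fx=2,fy=2))
E
```

```text
t 4.6 yang 0.3331 q6 -0.505 F [-0.25 -0.13  0.73] M [ 0.066 -0.093 -0.05 ] tau6 0.121 p [0.6374 0.0023 0.0917] g 0.579 26.2
t 4.8 yang 0.2973 q6 -0.469 F [-0.27  0.67  1.18] M [ 0.089 -0.037  0.019] tau6 0.120 p [0.6374 0.0022 0.0917] g 0.580 26.2
```

View pics/cmp.png

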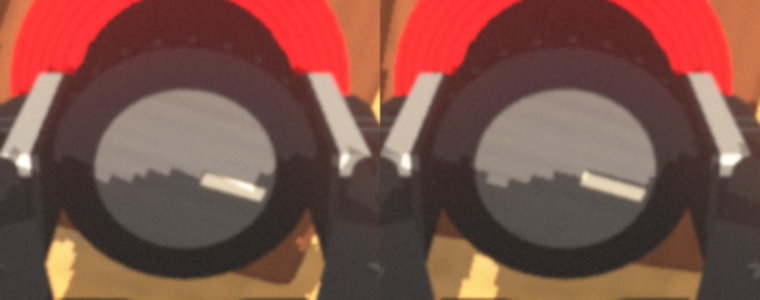

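The white line keeps about the same place between the pads, at about (233,188) and (613,187) in the two crops, and the torque stays low. So the cap turns with the gripper past 0.1 rad and clockwise looks like the loosening way. I continue, with a check.

```bash
cat > line.py <<'E'
from h import *
for f in('w2.png','w3.png','w4.png'):
    im=cv2.imread('pics/'+f)
    if im is None: continue
    c=im[270:375,270:376]; h=cv2.cvtColor(c,cv2.COLOR_BGR2HSV)
    m=(c.min(2)>125).astype(np.uint8)
    n,l,st,_=cv2.connectedComponentsWithStats(m); k=1+st[1:,4].argmax(); y,x=np.nonzero(l==k)
    print(f,len(x),x.mean()+270,y.mean()+270,cv2.minAreaRect(np.c_[x,y].astype(np.int32)))
E
python3 -m pendant '[[[0,0,0,0,0,0.6,0],[0,0,0,0,0,0.6,0],[0,0,0,0,0,0.6,0],[0,0,0,0,0,0.6,0],[0,0,0,0,0,0.6,0],[0,0,0,0,0,0,0]]]' 25 >/dev/null; python3 st.py
python3 -c "
from h import *
snap('wrist','w4.png')"; python3 line.py
```

```text
t 5.45 yang -0.0626 q6 -0.109 F [0.31 0.01 2.12] M [-0.012 -0.114 -0.006] tau6 0.250 p [0.6374 0.0021 0.0917] g 0.578 26.2
w2.png 3082 324.4876703439325 320.85204412719014 ((53.88719177246094, 50.163578033447266), (86.98542785644531, 49.281585693359375), 8.027236938476562)
w3.png 3055 324.623240589198 321.0039279869067 ((54.70631408691406, 49.36671447753906), (86.96699523925781, 47.4134407043457), 10.738897323608398)
w4.png 2100 322.4119047619048 316.9923809523809 ((51.72581100463867, 46.50126266479492), (41.72462463378906, 79.21218872070312), 75.69972229003906)
```

```bash
sed -i 's/>125/>175/' line.py; python3 line.py; python3 -c "
import cv2
cv2.imwrite('pics/w4c.png',cv2.resize(cv2.imread('pics/w4.png')[250:400,230:420],None,fx=2,fy=2))"
```

```text
w2.png 145 346.57241379310346 342.7241379310345 ((76.2264175415039, 72.20755004882812), (29.120439529418945, 5.769143581390381), 15.945394515991211)
w3.png 118 344.89830508474574 342.6694915254237 ((75.19087982177734, 72.89299774169922), (30.021482467651367, 5.052041053771973), 19.09349250793457)
w4.png 89 345.7977528089888 343.12359550561797 ((76.05660247802734, 73.30188751220703), (27.472108840942383, 3.5713741779327393), 15.945395469665527)
```

View pics/w4c.png

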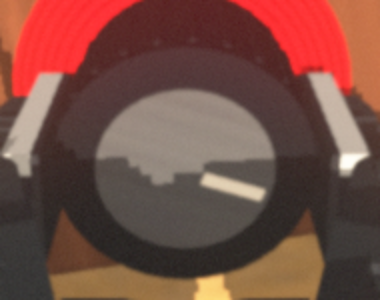

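The line is unchanged relative to the pads after 0.5 rad (same place, ~(345,343)), so the cap is turning loose clockwise: this is the reverse thread. I continue.

```bash
python3 -m pendant '[[[0,0,0,0,0,0.7,0],[0,0,0,0,0,0.7,0],[0,0,0,0,0,0.7,0],[0,0,0,0,0,0.7,0],[0,0,0,0,0,0.7,0],[0,0,0,0,0,0.7,0],[0,0,0,0,0,0.7,0],[0,0,0,0,0,0.7,0],[0,0,0,0,0,0.7,0],[0,0,0,0,0,0,0]]]' 25 >/dev/null; python3 st.py
python3 -m pendant '[[[0,0,0,0,0,0.7,0],[0,0,0,0,0,0.7,0],[0,0,0,0,0,0.7,0],[0,0,0,0,0,0.7,0],[0,0,0,0,0,0.7,0],[0,0,0,0,0,0.7,0],[0,0,0,0,0,0.7,0],[0,0,0,0,0,0.7,0],[0,0,0,0,0,0.7,0],[0,0,0,0,0,0,0]]]' 25 >/dev/null; python3 st.py
```

```text
t 6.5 yang -0.8180 q6 0.647 F [-0.06  0.07  0.71] M [-0.059 -0.067 -0.   ] tau6 0.291 p [0.6374 0.002  0.0917] g 0.580 26.2
t 7.5 yang -1.5731 q6 1.402 F [ 0.24 -0.2   2.32] M [-0.028  0.033 -0.034] tau6 0.291 p [0.6373 0.0021 0.0917] g 0.581 26.2
```

```bash
python3 -m pendant '[[[0,0,0,0,0,0.7,0],[0,0,0,0,0,0.7,0],[0,0,0,0,0,0,0]]]' 30 >/dev/null; python3 st.py
python3 -m pendant '[[[0,0,-0.004,0,0,0,0],[0,0,-0.004,0,0,0,0],[0,0,0,0,0,0,0]]]' 30 >/dev/null; python3 st.py
```

```text
t 7.8 yang -1.7405 q6 1.569 F [-0.73  0.4   1.28] M [-0.088  0.035 -0.006] tau6 0.275 p [0.637  0.0023 0.0917] g 0.586 31.0
t 8.1 yang -1.7426 q6 1.571 F [ 0.12 -0.45 -0.68] M [ 0.07   0.056 -0.039] tau6 -0.004 p [0.6372 0.0024 0.0984] g 0.581 31.3
```

It lifts freely past the 2 mm of a tight cap. I raise it clear.

```bash
python3 -m pendant '[[[0,0,-0.01,0,0,0,0],[0,0,-0.01,0,0,0,0],[0,0,-0.01,0,0,0,0],[0,0,-0.01,0,0,0,0],[0,0,-0.01,0,0,0,0],[0,0,-0.01,0,0,0,0],[0,0,-0.01,0,0,0,0],[0,0,-0.01,0,0,0,0],[0,0,-0.01,0,0,0,0],[0,0,0,0,0,0,0],[0,0,0,0,0,0,0],[0,0,0,0,0,0,0]]]' 30 >/dev/null; python3 st.py
python3 - <<'E'
from h import *
a=snap('scene')['pixels'][120:280,230:440,::-1]; b=snap('wrist')['pixels'][...,::-1]
cv2.imwrite('pics/end.png',np.hstack([cv2.resize(a,(420,320)),cv2.resize(b,(380,320))]))
E
```

```text
t 9.3 yang -1.7440 q6 1.572 F [ 0.06  0.51 -0.73] M [-0.032  0.024  0.04 ] tau6 -0.000 p [0.637  0.0023 0.1697] g 0.578 31.3
```

View pics/end.png

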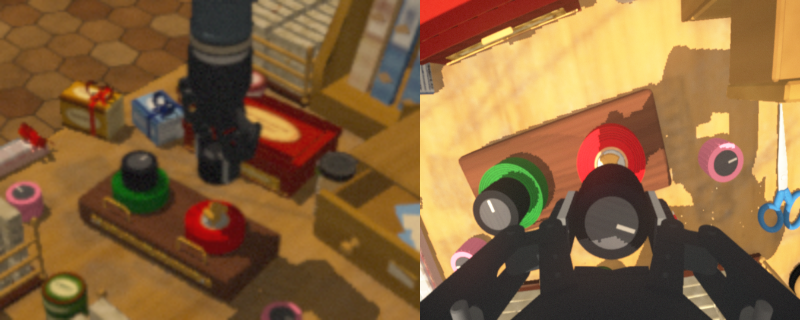

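The left half shows the red roll's post bare at (213,213) with the cap held upright above it at about (215,165). The green cap is still seated at (138,170), and nothing around them has moved.

```bash
python3 -c "
from station import job
print(job.sign_off())"
```

```text
the job is handed in; nothing more can be done
None
```

The red roll's cap turned out to have the reverse thread: the first try, clockwise from above, loosened it, so I never tried the other way. I lifted it about 78 mm straight up and handed the job in with it held upright above its post; in the last pictures the green cap was still seated and nothing else appeared to have moved.

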